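Draw a blank shelf label from its rack

ROBOT

A 6-joint arm with a two-finger parallel gripper is mounted at the origin on the work surface. World frame = base frame: x ahead of the robot, y to its left, z up, the work surface at z = 0. Lengths are in m, angles in rad, forces in N, time in s.
With the tool pointing down it reaches from about 0.35 to 0.85 m from the base axis. Payload 8.1 kg.
Tool frame: the origin (TCP) lies on the centre line of the jaws, within the pads' length; the fingertips stand robot.tips_ahead ahead of it and the grasp point (between the pads) lies 8 mm behind it (robot.tips_ahead is the distance from the TCP to the fingertips, in m); z points along the fingers, y is the direction in which the jaws open and shut (so a half turn about z gives the same grasp; the last joint's range is limited). The gripper opens to 93 mm and grips with 3 to 60 N. Pads are 15 mm wide; open, the fingers measure 128 mm over their backs; the gripper's body (75 mm by 188 mm) begins 65 mm behind the grasp point.
Start: joints at [1.016, 0.13, 1.488, -0, 1.523, -0.085], TCP at [0.272, 0.535, 0.23] pointing down, gripper open.
Joint ranges: [-2.96, 2.96], [-0.89, 2.26], [0.02, 2.5], [-1.34, 4.48], [0, 2.73], [-2.66, 2.66]. Speed limits (rad/s): [2.39, 2.39, 2.79, 3.14, 3.14, 3.14].

INTERFACE

Orientations are given as a rotation vector (axis times angle).
In Python, from plant import monitor, eyes, job, robot gives the robot as it stands.
- The arm moves only by the tool servo_tool, never from a script. Its argument "plan" is a list that holds one entry, the list of rows, each a list of 7 numbers: the closure, from -1 (fully open) to 1 (shut), so that 0 is half open, then the shift along the world's x, y, z in mm, then the turn, a rotation vector about the world's x, y, z in rad. In form: [[[hand, dx, dy, dz, ax, ay, az], ...]]. A call has 1 to 12 rows; each row shifts and turns the commanded pose from where the row before left it; what a row does not reach is not made up. A row lasts 1/10 s, in which the tool goes at most 50 mm and 8.59 degrees, less where a joint would pass 70% of its speed; a pose out of reach is approached as far as the arm can. A call with a gripper value outside its range is refused whole. The fingers move at their own pace and stop on an object; "force" is the grip in N (left out, the last holds). Time passes only in rows, so rows that do not move let the fingers close. It gives the time, the measured TCP pose, the force and the opening at its end, in the units of the state.
- monitor.read_state(): the state, without advancing time (a new reading comes with each control period).
- eyes.read_camera(name): name is "scene" or "top" or "wrist"; returns the picture (480x640x3 uint8, red, green, blue); there is no depth.
- eyes.camera_info(name): a dict with "mtx" (3x3 intrinsics, pixels), "D" ([k1, k2, p1, p2, k3] as OpenCV has them; the pictures are not rectified), "R" (3x3) and "t" (3): a world point X has camera coordinates R X + t. Camera axes: x right, y down, z forward; pixel columns grow to the right and rows downward; lengths in m; the calibration is good to about 2 mm. A picture is of the moment at which its call begins: read the wrist's pose just before it. camera_info takes no time and is no camera call; for the wrist camera it gives the pose at the moment of the call.
- job.close_job(): hands the job in, once; it reports no verdict.
The state is a dict: "t": time; "q": joint angles; "dq": joint speeds; "joint_torque": joint torques, N m; "tool_pos": TCP position; "orientation": TCP orientation; "force": force on the tool from outside, world axes, zero at the start; "wrist_torque": the same for the moment, N m; "opening": finger opening in m.
Only numpy, scipy, OpenCV 4.12 (cv2) and the standard library are available. Lean on these libraries where they do the work, as an engineer would, in place of code of your own. Each camera call takes 0.05 s, during which the arm holds its last target. There are 200 camera calls.

TASK

The long, full-width blank label lies in one lane of the low wooden label rack, between rails that keep fingers from gripping it. Slide it along its lane until its end sticks out well past the rack's open front edge, pinch that end and lift the label off. Lay it flat, centred and lengthwise on top of the narrow writing rest and let go, without ever dropping it onto the counter.

Things in the scene. Friction and masses are not known exactly. Their poses are not given: they have to be found in the camera images.
- label_center (a point): Centre (half-way up) of the label to move: plain black plate 140 (its x) x 56 (y) x 5 mm, 60 g, lying flat along any of the rack's 3 lanes, front end 15 to 40 mm behind the rack's front edge. The other lanes hold other labels: one 80 x 56 mm, one 140 x 30 mm. Matt upper face, smooth underside: shut fingertips pressing it from above (3 to 8 N) and moving along the lane drag it with them.
- rack: Fixed pale wooden rack; board 200 (x) x 238 (y) mm, upper face at 60 mm. Origin under its middle at counter height. x runs along the lanes, away from the robot, within 11 degrees; open front edge at x = -100 mm, free space in front and below. Lanes 66 mm clear, centred y = -76, 0, 76 mm, between rails 10 wide, 9 mm high; a back stop 20 mm high.
- rest_top (a point): Middle of the top of the writing rest, 45 mm above the counter: a fixed pale wooden bar 90 (its x) x 44 (y) mm on a foot 130 x 80 x 8 mm. x runs along the bar, away from the robot, within 15 degrees. A label centred on it overhangs 25 mm at each end and 6 mm at each side.
There are look-alikes about, which are no part of the job. Leave any orange or pink look-alike of the part that bears label_center alone.

How it is judged:
On the way, in this order (a step that is already met when the one before it is completed fails the run):
1. the label lies flat on the rack with its front end 20 to 68 mm past the front edge (x of label_center in the frame of rack between -0.098 and -0.05 m and z of label_center in the frame of rack between 0.058 and 0.068 m and angle between label_center's own z axis and vertical below 0.1 rad), for 0.2 s.
2. the label is lifted at least 15 mm off the rack in the fingers (height (world z) of label_center above 0.078 m and contact force between the fingers and label above 0.5 N), for 0.1 s.
At the end, for the whole second after the job is handed in: The label lies flat (within 5 degrees), still and released on top of the writing rest, its centre within 20 mm of the rest's middle and its long side within 15 degrees of the rest's length (horizontal distance between label_center and rest_top below 0.02 m and z of label_center in the frame of rest_top between -0.002 and 0.007 m and angle between label_center's own z axis and vertical below 0.09 rad and angle between the x axis of label_center and the x axis of rest_top, either way round below 0.26 rad and linear speed of label below 0.02 m/s); the robot touches nothing.
It fails at once if the label drops to the counter (its centre comes below 30 mm) (height (world z) of label_center below 0.03 m).
It also fails if it takes over 56 s, if anything falls off the work surface, if the arm or the gripper's body presses on something with over 40 N, if the wrist force passes 120 N, or if a joint passes its speed limit or range.

## Working session

There is one attempt and no reset: what is moved stays moved. The work goes in short steps, Python scripts to look and compute and a tool call to move; the robot and the scene stay as the last step left them, time stands still between calls to the robot, and variables do not carry over. Pictures are saved under pics/ and viewed, about 8 in all and at most 12, crops included, and the job is handed in when it is done.

Besides the shell and the picture viewer there is one more tool, called after ">>>" as name(argument=value, ...), one argument or row to a line, values as JSON. servo_tool: Moves the arm, as the interface text tells. Its arguments: {"type":"object","properties":{"plan":{"type":"array"},"force":{"type":"number"}},"required":["plan"]}

```bash
mkdir -p pics; ls; python3 - <<'E'
from plant import monitor, eyes, job, robot
import cv2
print(monitor.read_state()); print(robot.tips_ahead)
for n in("top","scene"):
    cv2.imwrite(f"pics/{n}0.png",eyes.read_camera(n)[:,:,::-1])
    print(eyes.camera_info(n))
E
```

```text
pics
{'t': 0.0, 'q': array([ 1.01561747e+00,  1.31177120e-01,  1.48927607e+00,  1.92150612e-05,
        1.52299165e+00, -8.53687479e-02]), 'dq': array([ 0.00047303, -0.00057982,  0.00056017, -0.00132117, -0.00022195,
       -0.00030491]), 'joint_torque': array([-9.36356591e-04, -5.59851301e+01, -4.91752160e+01,  7.66990450e-02,
        3.58949136e-02, -1.41440592e-04]), 'tool_pos': array([0.27129701, 0.53454643, 0.22857966]), 'orientation': array([-7.31068922e-01, -3.05472701e+00,  2.75144315e-03]), 'force': array([ 7.02637077e-01, -4.71368783e-04, -2.11257519e-01]), 'wrist_torque': array([-0.01963959, -0.08565948,  0.00077443]), 'opening': 0.09266635873526227}
0.011
{'mtx': array([[436.20996922,   0.        , 323.09257255],
       [  0.        , 436.20996922, 230.91345905],
       [  0.        ,   0.        ,   1.        ]]), 'D': array([-0.03274898,  0.        ,  0.        ,  0.        ,  0.        ]), 'R': array([[-0.02864355, -0.99883833,  0.03874963],
       [-0.98748721,  0.02226141, -0.15611993],
       [ 0.15507595, -0.04273659, -0.98697773]]), 't': array([0.00256934, 0.48095584, 0.72367094])}
{'mtx': array([[501.16498025,   0.        , 321.66779333],
       [  0.        , 501.16498025, 242.02128993],
       [  0.        ,   0.        ,   1.        ]]), 'D': array([-0.124317,  0.      ,  0.      ,  0.      ,  0.      ]), 'R': array([[ 0.80455526,  0.59381433,  0.00868257],
       [ 0.49500697, -0.66246091, -0.56223985],
       [-0.32811421,  0.45665095, -0.82692864]]), 't': array([-0.40067071, -0.19138847,  1.28698024])}
```

View pics/top0.png

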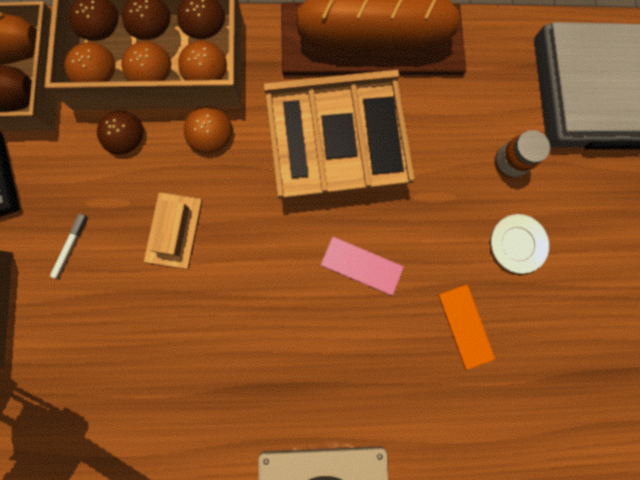

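View pics/scene0.png

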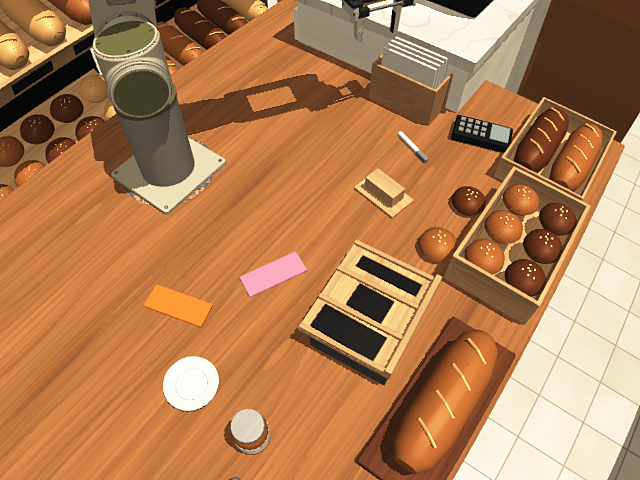

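The top view shows the rack at about (340,135), with three black labels in it:
- (296,140) is narrow.
- (340,136) is short.
- (383,135) is both long and full width, so it fits the description.

The pink (362,265) and orange (467,327) plates are look-alikes to leave alone. The rest is at about (172,230). Next I'll make an enlarged crop to confirm and take corners.

```bash
cat > h.py <<'E'
from plant import monitor, eyes, job, robot
import cv2, numpy as np
def px2w(info,uv,z):
    uv=np.asarray(uv,float).reshape(-1,1,2)
    n=cv2.undistortPoints(uv,info["mtx"],info["D"])[:,0]
    d=np.c_[n,np.ones(len(n))]@info["R"]; c=-info["R"].T@info["t"]
    return (c+d*((z-c[2])/d[:,2])[:,None])[:,:2]
def w2px(info,X):
    return cv2.projectPoints(np.asarray(X,float).reshape(-1,3),cv2.Rodrigues(info["R"])[0],info["t"],info["mtx"],info["D"])[0][:,0]
E
python3 - <<'E'
from h import *
im=cv2.imread("pics/top0.png")
a=cv2.resize(im[60:210,255:425],None,fx=3.5,fy=3.5,interpolation=cv2.INTER_CUBIC)
b=cv2.resize(im[185:275,140:205],None,fx=3,fy=3,interpolation=cv2.INTER_CUBIC)
o=np.zeros((a.shape[0],a.shape[1]+b.shape[1],3),np.uint8);o[:,:a.shape[1]]=a;o[:b.shape[0],a.shape[1]:]=b
cv2.imwrite("pics/crop.png",o);print(o.shape,a.shape)
g=im.max(2)
m=((g<45)).astype(np.uint8); m[:90]=0;m[185:]=0;m[:,:275]=0;m[:,405:]=0
info=eyes.camera_info("top")
for c in cv2.findContours(m,cv2.RETR_EXTERNAL,cv2.CHAIN_APPROX_NONE)[0]:
    if cv2.contourArea(c)<300: continue
    box=cv2.boxPoints(cv2.minAreaRect(c)); w=px2w(info,box,.065)
    print(box.round(1).tolist(),w.round(4).tolist(),w.mean(0),np.linalg.norm(np.diff(w,axis=0),axis=1))
E
```

```text
(525, 790, 3) (525, 595, 3)
[[364.20001220703125, 100.0999984741211], [392.70001220703125, 96.5999984741211], [401.70001220703125, 169.8000030517578], [373.20001220703125, 173.3000030517578]] [[0.7104, -0.0885], [0.7168, -0.1401], [0.5809, -0.1482], [0.5754, -0.098]] [ 0.64585062 -0.11869719] [0.05198756 0.13615057 0.05045637]
```

View pics/crop.png

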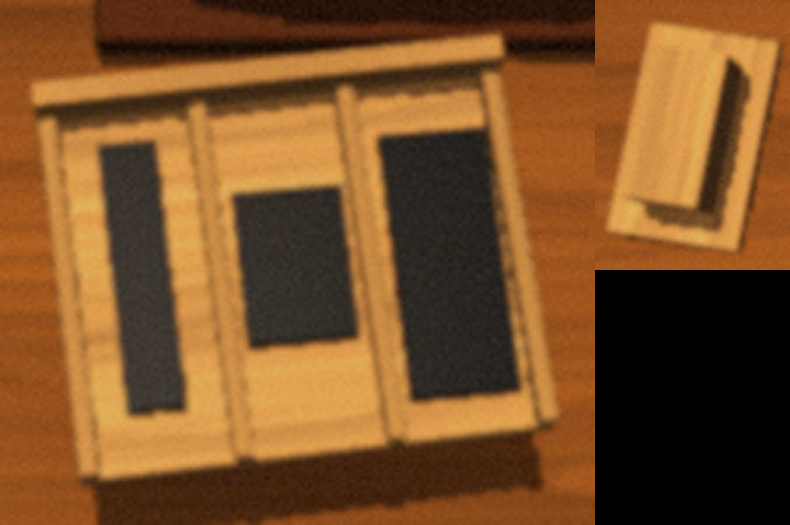

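Crop confirms it: the right-lane label is the only one both long and full width, with corners at crop (380,137), (487,129), (519,390), (411,400). The rest's foot corners are at about (655,22), (778,40), (740,250), (608,232).

```bash
python3 - <<'E'
from h import *
info=eyes.camera_info("top")
A=lambda p:np.array(p)/3.5+[255,60]-.4
B=lambda p:(np.array(p)-[595,0])/3+[140,185]-.35
L=px2w(info,A([(380,137),(487,129),(519,390),(411,400)]),.065);print("label",L.round(4).tolist(),L.mean(0),[np.degrees(np.arctan2(*(d[::-1]))) for d in(L[0]-L[3],L[1]-L[2])])
F=px2w(info,A([(100,478),(238,460),(410,440),(535,430)]),.06);print("front",F.round(4).tolist())
R=px2w(info,A([(193,105),(338,88),(498,75),(45,118),(240,458),(396,440),(552,420),(85,475)]),.069)
print("rails yaw",[np.degrees(np.arctan2(*(R[i]-R[i+4])[::-1])) for i in range(4)],R.round(3).tolist())
f=px2w(info,B([(655,22),(778,40),(740,250),(608,232)]),.008);print("foot",f.round(4).tolist(),f.mean(0),np.linalg.norm(np.diff(f,axis=0),axis=1),[np.degrees(np.arctan2(*(d[::-1]))) for d in(f[0]-f[3],f[1]-f[2])])
b=px2w(info,B([(727,55),(700,208),(630,200)]),.045);print("bar",b.round(4).tolist(), (b[0]+b[2])/2)
from scipy.spatial.transform import Rotation as Ro
s=monitor.read_state();print(Ro.from_rotvec(s["orientation"]).as_matrix().round(3))
w=eyes.camera_info("wrist");print(-w["R"].T@w["t"],w["mtx"][0,0])
E
```

```text
label [[0.713, -0.0868], [0.717, -0.1419], [0.5786, -0.1501], [0.5744, -0.096]] [ 0.64575784 -0.11870577] [np.float64(3.8071553061885193), np.float64(3.3899875330098306)]
front [[0.539, 0.0578], [0.5468, -0.0099], [0.5554, -0.0954], [0.5594, -0.1581]]
rails yaw [np.float64(5.744354507582689), np.float64(6.516652455882191), np.float64(5.088217091135074), np.float64(5.5429241200214125)] [[0.729, 0.008], [0.738, -0.066], [0.745, -0.148], [0.723, 0.082], [0.545, -0.011], [0.553, -0.087], [0.562, -0.165], [0.538, 0.065]]
foot [[0.5641, 0.2849], [0.5513, 0.2103], [0.4243, 0.2308], [0.4369, 0.3089]] [0.49413326 0.25873744] [0.0756663  0.12855813 0.07901389] [np.float64(-10.656245427326947), np.float64(-9.172523266202864)]
bar [[0.5341, 0.2306], [0.4458, 0.2439], [0.4512, 0.2835]] [0.49265502 0.25704889]
[[-0.892  0.453 -0.001]
 [ 0.453  0.892 -0.001]
 [ 0.    -0.002 -1.   ]]
[0.20200937 0.5704494  0.38326705] 373.8371191586447
```

>>> servo_tool(
  plan=[
    [[1,20,-41,0,0,0,0.036],[1,20,-41,0,0,0,0.036],[1,20,-41,0,0,0,0.036],[1,20,-41,0,0,0,0.036],[1,20,-41,0,0,0,0.036],[1,20,-41,0,0,0,0.036],[1,20,-41,0,0,0,0.036],[1,20,-41,0,0,0,0.036]],
  ],
  force=20,
)

```text
t: 0.9
tool_pos: [0.4318, 0.2052, 0.2294]
orientation: [-0.283, -3.129, 0.0]
force: [1.0, 0.9, 0.1]
opening: 0.0339
```

>>> servo_tool(
  plan=[
    [[1,20,-41,0,0,0,0.036],[1,20,-41,0,0,0,0.036],[1,20,-41,0,0,0,0.036],[1,20,-41,0,0,0,0.036],[1,20,-41,0,0,0,0.036],[1,20,-41,0,0,0,0.036],[1,20,-41,0,0,0,0.036],[1,20,-41,0,0,0,0.036],[1,0,0,0,0,0,0],[1,0,0,0,0,0,0]],
  ],
)

```text
t: 1.9
tool_pos: [0.5912, -0.1218, 0.2285]
orientation: [0.163, -3.135, -0.002]
force: [0.3, -0.7, 0.3]
opening: 0.0007
```

```bash
python3 - <<'E'
from h import *
np.set_printoptions(precision=4,suppress=True)
s=monitor.read_state();w=eyes.camera_info("wrist")
cv2.imwrite("pics/w1.png",eyes.read_camera("wrist")[:,:,::-1])
np.savez("w1.npz",**w)
from scipy.spatial.transform import Rotation as Ro
print(s,Ro.from_rotvec(s["orientation"]).as_matrix())
E
```

```text
{'t': 1.9, 'q': array([-0.2882,  0.1427,  1.4769,  0.0003,  1.5242, -1.9629]), 'dq': array([ 0.0363, -0.0346,  0.0254,  0.0062,  0.0019,  0.008 ]), 'joint_torque': array([ -1.7975, -55.6552, -49.8655,  -0.3087,  -0.0942,  -0.2479]), 'tool_pos': array([ 0.5912, -0.1218,  0.2285]), 'orientation': array([ 0.163 , -3.1354, -0.0016]), 'force': array([ 0.2639, -0.653 ,  0.3131]), 'wrist_torque': array([ 0.0317, -0.0299, -0.0115]), 'opening': 0.0006518863124111018} [[-0.9946 -0.1037 -0.002 ]
 [-0.1037  0.9946  0.0009]
 [ 0.0019  0.0011 -1.    ]]
```

View pics/w1.png

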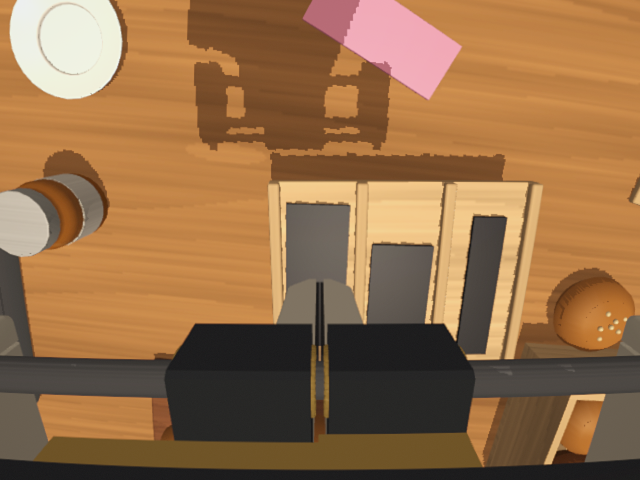

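The wrist view from above shows the right-lane label's front corners at (286,203) and (350,205). The board's front edge runs along row ~183, with the flanking rails at columns 275 and 362.

```bash
python3 - <<'E'
from h import *
np.set_printoptions(precision=4,suppress=True)
w=dict(np.load("w1.npz"))
L=px2w(w,[(286,203),(350,205)],.065);print("label front",L,L.mean(0),np.linalg.norm(L[0]-L[1]))
F=px2w(w,[(282,183),(357,183),(443,184),(532,184)],.06);print("front",F,np.degrees(np.arctan2(*(F[3]-F[0])))) 
s=px2w(w,[(287,280),(352,240)],.065);d=s-L;print("sides",np.degrees(np.arctan2(d[:,1],d[:,0])))
E
```

```text
label front [[ 0.5794 -0.1525]
 [ 0.5754 -0.0972]] [ 0.5774 -0.1248] 0.0554125109082202
front [[ 0.5632 -0.1577]
 [ 0.5565 -0.0931]
 [ 0.5493 -0.0183]
 [ 0.5404  0.061 ]] -5.964367857245945
sides [ 5.2582 10.4929]
```

>>> servo_tool(
  plan=[
    [[1,33,2,-20,0,0,0],[1,32,3,-30,0,0,0],[1,0,0,-35,0,0,0],[1,0,0,-35,0,0,0],[1,0,0,-20,0,0,0],[1,0,0,-5,0,0,0],[1,0,0,-3,0,0,0],[1,0,0,-2,0,0,0],[1,0,0,0,0,0,0]],
  ],
)

```text
t: 2.85
tool_pos: [0.6576, -0.1159, 0.0815]
orientation: [-0.167, 3.135, -0.001]
force: [-0.6, 0.2, 1.1]
opening: 0.0002
```

>>> servo_tool(
  plan=[
    [[1,0,0,-2,0,0,0],[1,0,0,-1,0,0,0],[1,0,0,-1,0,0,0],[1,0,0,0,0,0,0],[1,0,0,0,0,0,0]],
  ],
)

```text
t: 3.35
tool_pos: [0.6571, -0.1162, 0.0764]
orientation: [-0.167, 3.136, -0.001]
force: [-0.8, 0.0, 4.7]
opening: 0.0006
```

>>> servo_tool(
  plan=[
    [[1,-3,-0.3,0,0,0,0],[1,-5,-0.5,0,0,0,0],[1,-5,-0.5,0,0,0,0],[1,-3,-0.3,0,0,0,0],[1,0,0,0,0,0,0]],
  ],
)

```text
t: 3.85
tool_pos: [0.6404, -0.1178, 0.0763]
orientation: [-0.166, 3.136, -0.0]
force: [-0.1, -0.2, 6.2]
opening: 0.0006
```

>>> servo_tool(
  plan=[
    [[1,-4,-0.4,0,0,0,0],[1,-5,-0.5,0,0,0,0],[1,-5,-0.5,0,0,0,0],[1,-5,-0.5,0,0,0,0],[1,-5,-0.5,0,0,0,0],[1,-5,-0.5,0,0,0,0],[1,-5,-0.5,0,0,0,0],[1,-5,-0.5,0,0,0,0],[1,-3,-0.3,0,0,0,0],[1,-3,-0.3,0,0,0,0],[1,0,0,0,0,0,0],[1,0,0,0,0,0,0]],
  ],
)

```text
t: 5.05
tool_pos: [0.5955, -0.1223, 0.0763]
orientation: [-0.167, 3.136, -0.001]
force: [-0.2, -0.6, 7.3]
opening: 0.0007
```

>>> servo_tool(
  plan=[
    [[1,0,0,5,0,0,0],[1,0,0,20,0,0,0],[1,0,0,40,0,0,0],[1,0,0,40,0,0,0],[-1,0,0,40,0,0,0],[-1,-20,0,0,0,0,0],[-1,0,0,0,0,0,0],[-1,0,0,0,0,0,0]],
  ],
)

```text
t: 5.85
tool_pos: [0.5749, -0.1219, 0.2196]
orientation: [0.166, -3.136, -0.001]
force: [0.5, 0.4, 0.3]
opening: 0.0278
```

```bash
python3 - <<'E'
from h import *
w=eyes.camera_info("wrist")
cv2.imwrite("pics/w2.png",eyes.read_camera("wrist")[:,:,::-1])
np.savez("w2.npz",**w)
E
```

```text
(no output)
```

View pics/w2.png

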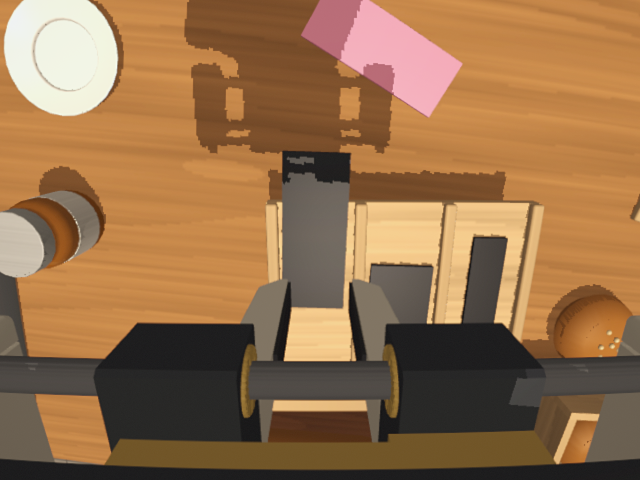

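The label now sticks out past the front edge: front corners at (282,151) and (351,153), rear corners at (285,306) and (344,307). The board edge is at row ~203.

```bash
python3 - <<'E'
from h import *
np.set_printoptions(precision=4,suppress=True)
w=dict(np.load("w2.npz"))
L=px2w(w,[(282,151),(351,153),(344,307),(285,306)],.065);print(L,L.mean(0),np.linalg.norm(np.diff(L,axis=0),axis=1),[np.degrees(np.arctan2(*(d[::-1]))) for d in(L[3]-L[0],L[2]-L[1])])
F=px2w(w,[(277,203),(356,203),(444,204),(533,204)],.06);print(F)
s=monitor.read_state();print(s["tool_pos"],s["opening"])
E
```

```text
[[ 0.519  -0.1588]
 [ 0.5146 -0.103 ]
 [ 0.6519 -0.0915]
 [ 0.6567 -0.1453]] [ 0.5856 -0.1247] [0.056  0.1378 0.054 ] [np.float64(5.619166588187136), np.float64(4.789271277419261)]
[[ 0.5632 -0.1601]
 [ 0.556  -0.0929]
 [ 0.5487 -0.0175]
 [ 0.5399  0.0608]]
[ 0.5749 -0.1218  0.2191] 0.03212613389606464
```

>>> servo_tool(
  plan=[
    [[-1,-20,-4,0,0,0,0],[-1,-19,-3.5,0,0,0,0],[-1,0,0,-20,0,0,0],[-1,0,0,-25,0,0,0],[-1,0,0,-25,0,0,0],[-1,0,0,0,0,0,0],[-1,0,0,0,0,0,0]],
  ],
)

```text
t: 6.6
tool_pos: [0.536, -0.1293, 0.1496]
orientation: [0.167, -3.134, -0.002]
force: [0.6, 0.1, 0.7]
opening: 0.0877
```

>>> servo_tool(
  plan=[
    [[-1,0,0,-20,0,0,0],[-1,0,0,-25,0,0,0],[-1,0,0,-25,0,0,0],[-1,0,0,-15,0,0,0],[-1,0,0,-8,0,0,0],[-1,0,0,-2,0,0,0],[-1,0,0,0,0,0,0],[-1,0,0,0,0,0,0]],
  ],
)

```text
t: 7.4
tool_pos: [0.5376, -0.1299, 0.057]
orientation: [-0.167, 3.135, -0.001]
force: [0.8, 0.1, 0.1]
opening: 0.0929
```

>>> servo_tool(
  plan=[
    [[-1,0,0,-2,0,0,0],[0.5,0,0,0,0,0,0],[0.5,0,0,0,0,0,0],[0.5,0,0,0,0,0,0],[0.5,0,0,0,0,0,0],[0.5,0,0,0,0,0,0],[0.5,0,0,0,0,0,0],[0.5,0,0,0,0,0,0]],
  ],
  force=35,
)

```text
t: 8.2
tool_pos: [0.5366, -0.1296, 0.0536]
orientation: [0.167, -3.137, -0.0]
force: [0.1, -0.5, 0.1]
opening: 0.0552
```

>>> servo_tool(
  plan=[
    [[0.5,0,0,2,0,0,0],[0.5,0,0,4,0,0,0],[0.5,0,0,8,0,0,0],[0.5,0,0,10,0,0,0],[0.5,0,0,15,0,0,0],[0.5,0,0,15,0,0,0],[0.5,0,0,15,0,0,0],[0.5,0,0,15,0,0,0],[0.5,0,0,15,0,0,0],[0.5,0,0,0,0,0,0],[0.5,0,0,0,0,0,0]],
  ],
)

```text
t: 9.3
tool_pos: [0.5368, -0.1297, 0.153]
orientation: [-0.167, 3.136, -0.0]
force: [-0.6, -0.7, -1.9]
opening: 0.0553
```

```bash
python3 - <<'E'
from h import *
s=monitor.read_state();print(s["tool_pos"],s["orientation"],s["force"],s["opening"])
w=eyes.camera_info("wrist");a=eyes.read_camera("wrist")[:,:,::-1]
b=eyes.read_camera("scene")[:,:,::-1];np.savez("w3.npz",**w)
o=np.hstack([a[100:400,200:450],b[130:430,230:530]]);cv2.imwrite("pics/w3.png",o)
E
```

```text
[ 0.5368374  -0.12968599  0.15300819] [-1.66697265e-01  3.13640062e+00 -4.98128272e-04] [-0.57350863 -0.69397138 -1.91569921] 0.055286589540534475
```

View pics/w3.png

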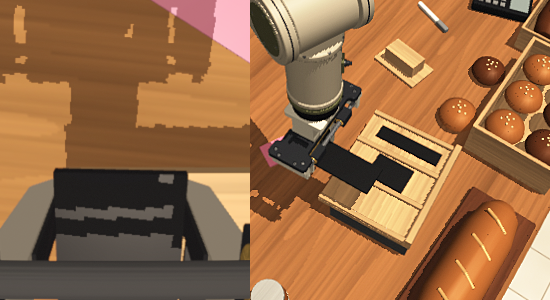

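```bash
python3 - <<'E'
from h import *
w=dict(np.load("w3.npz"))
for z in(.16,.1635,.167):print(px2w(w,[(253,270),(386,272)],z))
E
```

```text
[[ 0.52014079 -0.16020561]
 [ 0.51502007 -0.10404618]]
[[ 0.51869265 -0.15968555]
 [ 0.51369343 -0.10485865]]
[[ 0.51724451 -0.15916548]
 [ 0.51236679 -0.10567111]]
```

>>> servo_tool(
  plan=[
    [[0.5,-3,15,0,0,0,-0.027],[0.5,-7,28,0,0,0,-0.027],[0.5,-10,40,0,0,0,-0.027],[0.5,-10,42,0,0,0,-0.027],[0.5,-10,42,0,0,0,-0.027],[0.5,-10,42,0,0,0,-0.027],[0.5,-10,42,0,0,0,-0.027],[0.5,-10,42,0,0,0,-0.027],[0.5,-10,42,0,0,0,-0.027],[0.5,-8,36,0,0,0,-0.027],[0.5,-5,25,0,0,0,0],[0.5,0,0,0,0,0,0]],
  ],
)

```text
t: 10.6
tool_pos: [0.442, 0.2689, 0.1515]
orientation: [-0.251, -3.13, 0.0]
force: [0.2, -0.2, -0.8]
opening: 0.055
```

```bash
python3 - <<'E'
from h import *
s=monitor.read_state();print(s["tool_pos"],s["orientation"],s["force"],s["opening"])
b=eyes.read_camera("scene")[:,:,::-1];a=eyes.read_camera("top")[:,:,::-1]
o=np.hstack([cv2.resize(a[150:320,90:290],(400,340)),cv2.resize(b[100:270,250:450],(400,340))]);cv2.imwrite("pics/w4.png",o)
E
```

```text
[0.4419714  0.26891562 0.15149265] [-2.51241791e-01 -3.12957711e+00  9.46772928e-05] [ 0.22849173 -0.24072291 -0.80339396] 0.05498398522611495
```

View pics/w4.png

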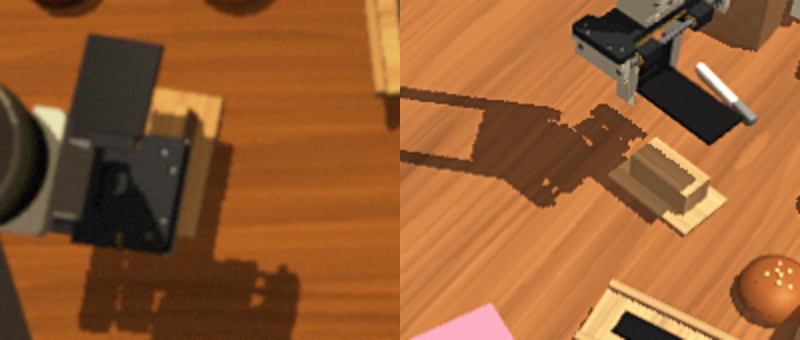

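The label hangs nearly level in the fingers above the rest. The top view shows its far end at about px (153,170), and the rest is visible under it.

>>> servo_tool(
  plan=[
    [[0.5,3,-3,-15,0,0,0],[0.5,0,0,-25,0,0,0],[0.5,0,0,-25,0,0,0],[0.5,0,0,-20,0,0,0],[0.5,0,0,-10,0,0,0],[0.5,0,0,-5,0,0,0],[0.5,0,0,0,0,0,0],[0.5,0,0,0,0,0,0]],
  ],
)

```text
t: 11.5
tool_pos: [0.4468, 0.2628, 0.0525]
orientation: [-0.258, -3.131, 0.0]
force: [-0.0, 0.4, -1.9]
opening: 0.0551
```

```bash
python3 - <<'E'
from h import *
i=eyes.camera_info("top");print(px2w(i,[(135,167.5),(171,173.5)],.162).round(4))
s=monitor.read_state();p=s["tool_pos"];print(p,s["force"])
a=eyes.read_camera("top")[:,:,::-1]
o=cv2.resize(a[170:290,110:230],(600,600),interpolation=cv2.INTER_CUBIC);cv2.imwrite("pics/w5.png",o)
E
```

```text
[[0.5623 0.2707]
 [0.5521 0.2175]]
[0.44679263 0.262836   0.05248082] [-0.0305368   0.41608735 -1.91188776]
```

View pics/w5.png

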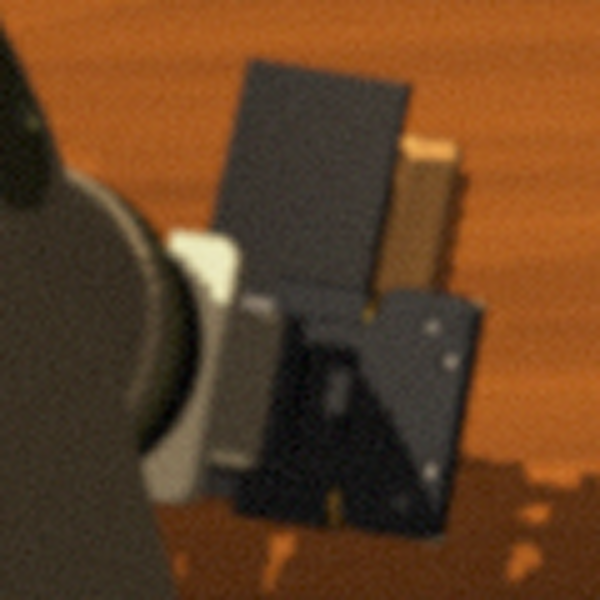

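```bash
python3 - <<'E'
from h import *
i=eyes.camera_info("top")
p=px2w(i,np.array([(248,62),(411,85)])/5+[110-.4,170-.4],.064);m=p.mean(0);print(p,m)
for y in(-8.,-9.5):
  y=np.radians(y);print(m-.07*np.array([np.cos(y),np.sin(y)]))
E
```

```text
[[0.56707968 0.26744345]
 [0.5578849  0.21216958]] [0.56248229 0.23980651]
[0.49316353 0.24954863]
[0.4934423  0.25135984]
```

>>> servo_tool(
  plan=[
    [[0.5,-1,5,0,0,0,0],[0.5,0,0,-4,0,0,0],[0.5,0,0,-3,0,0,0],[0.5,0,0,-2,0,0,0],[0.5,0,0,-2,0,0,0],[0.5,0,0,0,0,0,0],[0.5,0,0,0,0,0,0]],
  ],
)

```text
t: 12.25
tool_pos: [0.4456, 0.2684, 0.0416]
orientation: [-0.257, -3.131, 0.0]
force: [0.1, -0.4, -0.4]
opening: 0.0553
```

>>> servo_tool(
  plan=[
    [[0.5,0,0,-1,0,0,0],[0.5,0,0,-1,0,0,0],[0.5,0,0,0,0,0,0],[0.5,0,0,0,0,0,0]],
  ],
)

```text
t: 12.65
tool_pos: [0.4456, 0.2684, 0.0396]
orientation: [-0.257, -3.131, 0.0]
force: [-0.3, 0.6, -0.4]
opening: 0.0556
```

>>> servo_tool(
  plan=[
    [[0.5,0,0,-1,0,0,0],[0.5,0,0,0,0,0,0],[0.5,0,0,0,0,0,0]],
  ],
)

```text
t: 12.95
tool_pos: [0.4457, 0.2684, 0.0387]
orientation: [0.257, 3.131, 0.0]
force: [0.2, -0.4, 0.3]
opening: 0.0554
```

>>> servo_tool(
  plan=[
    [[0.5,0,0,-0.7,0,0,0],[0.5,0,0,0,0,0,0],[0.5,0,0,0,0,0,0]],
  ],
)

```text
t: 13.25
tool_pos: [0.4458, 0.2685, 0.0386]
orientation: [0.257, 3.131, 0.0]
force: [-2.0, -1.2, 5.2]
opening: 0.0552
```

>>> servo_tool(
  plan=[
    [[-0.3,0,0,0,0,0,0],[-0.3,0,0,0,0,0,0],[-0.3,0,0,0,0,0,0],[-1,0,0,0,0,0,0],[-1,0,0,0,0,0,0],[-1,0,0,0,0,0,0],[-1,0,0,0,0,0,0],[-1,0,0,0,0,0,0]],
  ],
)

```text
t: 14.05
tool_pos: [0.4456, 0.2684, 0.0379]
orientation: [0.257, 3.131, -0.0]
force: [-1.2, -0.4, 0.2]
opening: 0.092
```

>>> servo_tool(
  plan=[
    [[-1,0,0,5,0,0,0],[-1,0,0,15,0,0,0],[-1,0,0,30,0,0,0],[-1,0,0,40,0,0,0],[-1,0,0,40,0,0,0],[-1,-15,-40,10,0,0,0],[-1,0,-45,0,0,0,0],[-1,0,-45,0,0,0,0],[-1,0,-45,0,0,0,0],[-1,0,-45,0,0,0,0],[-1,0,0,0,0,0,0],[-1,0,0,0,0,0,0]],
  ],
)

```text
t: 15.25
tool_pos: [0.431, 0.0476, 0.1792]
orientation: [0.262, 3.129, 0.001]
force: [-0.3, 1.2, -0.2]
opening: 0.0928
```

```bash
python3 - <<'E'
from h import *
a=eyes.read_camera("top")[:,:,::-1];i=eyes.camera_info("top");b=eyes.read_camera("scene")[:,:,::-1]
o=np.hstack([cv2.resize(a[180:280,130:210],(400,500)),cv2.resize(b[140:240,340:420],(400,500))]);cv2.imwrite("pics/w6.png",o)
m=(a.max(2)<45).astype(np.uint8);m[:180]=0;m[280:]=0;m[:,:130]=0;m[:,210:]=0
c=max(cv2.findContours(m,cv2.RETR_EXTERNAL,cv2.CHAIN_APPROX_NONE)[0],key=cv2.contourArea)
w=px2w(i,cv2.boxPoints(cv2.minAreaRect(c)),.05);print(w,w.mean(0),np.linalg.norm(np.diff(w,axis=0),axis=1));print(monitor.read_state()["force"])
E
```

```text
[[0.41190301 0.29496098]
 [0.43394852 0.29368593]
 [0.43063376 0.26478874]
 [0.40860401 0.26619397]] [0.42127232 0.2799074 ] [0.02208235 0.02908668 0.02207453]
[-0.0823163   1.34870423  0.48998921]
```

View pics/w6.png

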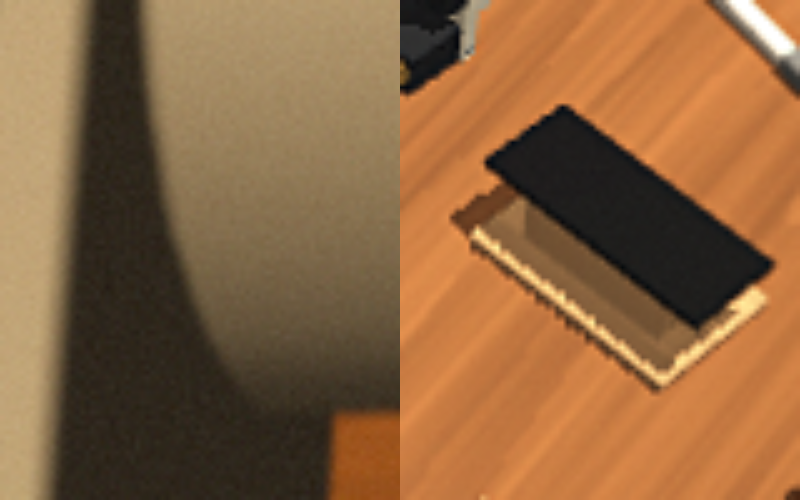

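The scene view shows the label lying flat on the rest. The top view is blocked by the arm, so I'll compute position from the scene corners.

```bash
python3 - <<'E'
from h import *
i=eyes.camera_info("scene")
C=lambda p:(np.array(p)-[400,0])/5+[340-.4,140-.4]
w=px2w(i,C([(565,105),(775,265),(698,328),(487,162)]),.05);print(w,w.mean(0),np.linalg.norm(np.diff(w,axis=0),axis=1),np.degrees(np.arctan2(*(w[1]-w[0])[::-1])))
f=px2w(i,C([(660,380),(470,235),(767,292)]),.008);print(f,(f[1]+f[2])/2,np.degrees(np.arctan2(*(f[0]-f[1])[::-1])))
E
```

```text
[[0.43436255 0.29860428]
 [0.57070555 0.27213254]
 [0.56117258 0.21718293]
 [0.42470174 0.24357636]] [0.49773561 0.25787403] [0.13888904 0.0557704  0.13899966] -10.987589607208628
[[0.5502663  0.21093355]
 [0.42617061 0.23118657]
 [0.56389299 0.28924957]] [0.4950318  0.26021807] -9.269229424993403
```

```bash
python3 -c "
from plant import job;print(job.close_job())"
```

```text
the job is handed in; nothing more can be done
None
```

I slid the long full-width label from the right lane out to about 44 mm past the rack's front edge and gripped its end by the long edges. I then lifted it about 100 mm, laid it on the writing rest, released it and backed the arm away. The job was handed in at about t = 15 s.

- **Final check (scene camera):** the label lies flat on the rest. Its centre is about 4 mm from the rest's middle and its long side is about 2° off the rest's length, both well within the limits.
- **Checks that failed or disagreed:**
  - After release, the arm blocked the top camera, so the final placing was confirmed from the scene camera only.
  - Before lowering, the top-camera and tool-pose estimates of the label's position differed by about 4 mm sideways. I corrected by 5 mm, roughly the average of the two.

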